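Touch off and dry-run the groove of a curved rail

ROBOT

A 7-joint arm with a two-finger parallel gripper is mounted at the origin on the work surface; the furniture and walls round the work are solid. World frame = base frame: x ahead of the robot, y to its left, z up, the work surface at z = 0. Lengths are in mm, angles in rad, forces in N, time in s.
With the tool pointing down it reaches from about 425 to 1025 mm from the base axis. Payload 9.4 kg.
Tool frame: the origin (TCP) lies midway between the tips of the shut fingers; the grasp point (between the pads) lies 19 mm behind it; z points along the fingers, x is the direction in which the jaws open and shut, and the axes are right-handed (so a half turn about z gives the same grasp; the last joint's range is limited). The gripper opens to 85 mm and grips with 20 to 120 N. Pads are 22 mm wide; open, the fingers measure 114 mm over their backs; the gripper's body (76 mm by 85 mm) begins 54 mm behind the grasp point. The pads swing forward as they close: fully open they stand 13 mm farther back than shut.
Start: joints at [1.056, 0.599, -0.003, 1.599, 0.002, 0.943, -0.08], TCP at [307.353, -656.626, 231.275] pointing down, gripper open.
Joint ranges: [-2.57, 2.57], [-0.35, 1.97], [-1.29, 1.29], [0.11, 2.56], [-1.05, 4.19], [0.11, 1.86], [-2.63, 2.63]. Speed limits (rad/s): [2.22, 2.22, 3.01, 3.01, 3.14, 3.14, 3.14].

INTERFACE

Orientations are given as a unit quaternion [w, x, y, z].
In Python, from rig import * gives the robot as it stands. The module is installed in compiled form; this text tells all that it offers.
- The arm moves only by the tool servo_tool, never from a script. Its argument "steps" is one flat list of numbers, 7 for each row, row after row: the shift along the tool's x, y, z in mm, then the turn, a rotation vector about the tool's x, y, z in rad, then the finger opening in mm, from 0 to 85.4. In form: [x, y, z, rx, ry, rz, jaw, x, y, z, rx, ry, rz, jaw, ...]. A call has exactly 8 rows; each row is the pose to reach, as a shift and turn from the pose commanded when the call began, along the tool's axes at that moment; what a row does not reach only later rows make up. A row lasts 1/8 s, in which the tool goes at most 62.5 mm and 10.7 degrees, less where a joint would pass 70% of its speed; a pose out of reach is approached as far as the arm can. A call with a gripper value outside its range is refused whole. The fingers move at their own pace and stop on an object; the grip force is fixed at half the most. Time passes only in rows, so rows that repeat a pose let the fingers close, or fill a call up. It gives the time, the measured TCP pose, the force and the opening at its end, in the units of the state.
- sense(): the state, without advancing time (a new reading comes with each control period).
- grab_frame(name): name is "scene" or "top" or "wrist"; returns the picture (384x512x3 uint8, red, green, blue); there is no depth.
- camera_params(name): a dict with "intrinsics" (3x3 intrinsics, pixels), "R" (3x3) and "t" (3): a world point X has camera coordinates R X + t. Camera axes: x right, y down, z forward; pixel columns grow to the right and rows downward; lengths in mm; the calibration is good to about 2 mm. A picture is of the moment at which its call begins: read the wrist's pose just before it. camera_params takes no time and is no camera call; for the wrist camera it gives the pose at the moment of the call.
- finish_job(): hands the job in, once; it reports no verdict.
The state is a dict: "clock": time; "joint_pos": joint angles; "joint_vel": joint speeds; "joint_efforts": joint torques, N m; "tcp_pos": TCP position; "ee_rot": TCP orientation; "contact_force": force on the tool from outside, world axes, zero at the start; "torque": the same for the moment, N m; "width": opening from 0.0 (shut) to 1.0 (fully open).
Only numpy, scipy, OpenCV 4.12 (cv2) and the standard library are available. Lean on these libraries where they do the work, as an engineer would, in place of code of your own. Each camera call takes 0.05 s, during which the arm holds its last target.

TASK

Rehearse a glue pass on the curved wooden rail. First touch off: with the fingertips, gently press down the sprung top of the metal height setter and let it come back up. Then, with the gripper pointing straight down, follow the groove along the top of the rail in one pass from the tenon end to the plain end, with the fingertips about a centimetre above it and never touching it, and at the end lift well clear, leaving the rail and the loose things nearby as they lie.

Things in the scene. Friction and masses are not known exactly. Their poses are not given: they have to be found in the camera images.
- rail: loose curved rail of dark wood (0.45 kg) lying on the worktop: an arc of 180 mm radius (centre line) over 70 degrees, 220 mm long, 40 mm wide, 24 mm high. A groove 12 mm wide and 6 mm deep runs along the middle of its top. One end carries a tenon, a tongue 22 mm wide that sticks out 31 mm; the other end is plain. Origin: underside, mid-length, on the centre line; own z up, +y towards the tenon end, +x towards the hollow side of the curve.
- setter (a joint): travel of the setter's sprung top: 0 at rest, 0.007 m fully down; it starts to move at about 2 N and 6 N presses it fully down; springs back when let go. It counts as pressed beyond 0.003 m.
- setter_top (a point): middle of the round steel top (40 mm across) of the height setter, a low metal tool-setting puck fixed to the worktop; the top stands 23 mm above the worktop and is pressed straight down; its housing is 56 mm across and 12 mm high.
- groove0 (a point): point 1 of 7 along the groove, on its centre line at the level of the rail's top face (24 mm above the worktop); the points are 31 mm apart along the curve, this one 16 mm from the shoulder at the tenon end: the pass begins here
- groove1 (a point): point 2 of 7 along the groove, on its centre line at the level of the rail's top face (24 mm above the worktop); the points are 31 mm apart along the curve
- groove2 (a point): point 3 of 7 along the groove, on its centre line at the level of the rail's top face (24 mm above the worktop); the points are 31 mm apart along the curve
- groove3 (a point): point 4 of 7 along the groove, on its centre line at the level of the rail's top face (24 mm above the worktop); the points are 31 mm apart along the curve
- groove4 (a point): point 5 of 7 along the groove, on its centre line at the level of the rail's top face (24 mm above the worktop); the points are 31 mm apart along the curve
- groove5 (a point): point 6 of 7 along the groove, on its centre line at the level of the rail's top face (24 mm above the worktop); the points are 31 mm apart along the curve
- groove6 (a point): point 7 of 7 along the groove, on its centre line at the level of the rail's top face (24 mm above the worktop); the points are 31 mm apart along the curve, this one 16 mm from the plain end: the pass finishes here
- sanding_block: bystander: loose sanding block 63x119x36 mm, origin at the centre of its underside
- tape_measure: bystander: loose tape measure 36x99x66 mm standing up, origin at its underside
- pad: bystander: loose wooden offcut 48x75x30 mm, origin at the centre of its underside
There are look-alikes about, which are no part of the job. There is more than one size of the part that bears setter; the job needs the middle-sized.

How it is judged:
By the outcome, as a careful person would: the job done as asked, in the order asked, and still so for the second after the job is handed in, with the robot touching nothing.
It also fails if it takes over 48 s, if anything falls off the work surface, if the arm or the gripper's body presses on something with over 40 N, if the wrist force passes 120 N, or if a joint passes its speed limit or range.

## Working session

There is one attempt and no reset: what is moved stays moved. The work goes in short steps, Python scripts to look and compute and a tool call to move; the robot and the scene stay as the last step left them, time stands still between calls to the robot, and variables do not carry over. Pictures are saved under pics/ and viewed, and the job is handed in when it is done.

Besides the shell and the picture viewer there is one more tool, called after ">>>" in YAML: its name, and indented under it one key for each argument. servo_tool: Moves the arm, as the interface text tells. Its arguments: {"type":"object","properties":{"steps":{"type":"array","items":{"type":"number"}}},"required":["steps"]}

```bash
mkdir -p pics
python3 - <<'E'
from rig import *
import cv2
s=sense();print(s['clock'],s['tcp_pos'],s['ee_rot'],s['width'])
for n in['scene','top','wrist']:
    p=camera_params(n);print(n,p)
    im=grab_frame(n);cv2.imwrite(f'pics/{n}0.png',im[...,::-1])
print(sense()['clock'])
E
```

```text
0.0 [ 307.11632198 -656.20566669  230.41503517] [-3.52451569e-04  8.43798260e-01 -5.36659908e-01 -7.17829193e-04] 0.9970437800505927
scene {'intrinsics': array([[412.70412514,   0.        , 262.97136775],
       [  0.        , 412.70412514, 190.35168603],
       [  0.        ,   0.        ,   1.        ]]), 'R': array([[ 0.70870916, -0.70537553, -0.01329252],
       [-0.39069975, -0.37671858, -0.83990286],
       [ 0.58743939,  0.60044023, -0.54257395]]), 't': array([-491.70444905,  169.48479513,  894.22940031])}
top {'intrinsics': array([[434.06603693,   0.        , 255.22349521],
       [  0.        , 434.06603693, 192.12080262],
       [  0.        ,   0.        ,   1.        ]]), 'R': array([[-0.00383309, -0.99989954,  0.01364628],
       [-0.98233213,  0.00121169, -0.187142  ],
       [ 0.18710666, -0.01412251, -0.98223808]]), 't': array([-181.25767658,  492.75900382,  852.63686928])}
wrist {'intrinsics': array([[289.86634014,   0.        , 254.61676203],
       [  0.        , 289.86634014, 183.68294781],
       [  0.        ,   0.        ,   1.        ]]), 'R': array([[ 0.42445473, -0.90544749, -0.00174112],
       [-0.87356828, -0.41001469,  0.26223353],
       [-0.23815258, -0.10978527, -0.96500287]]), 't': array([-724.27416536,  -33.76016919,  378.86778418])}
0.15
```

View pics/scene0.png

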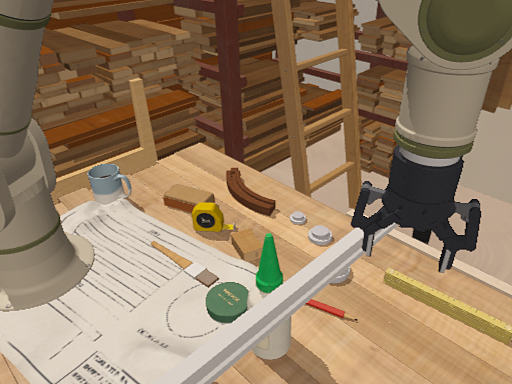

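View pics/top0.png

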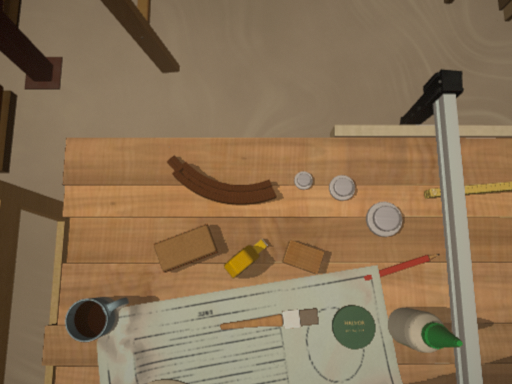

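View pics/wrist0.png

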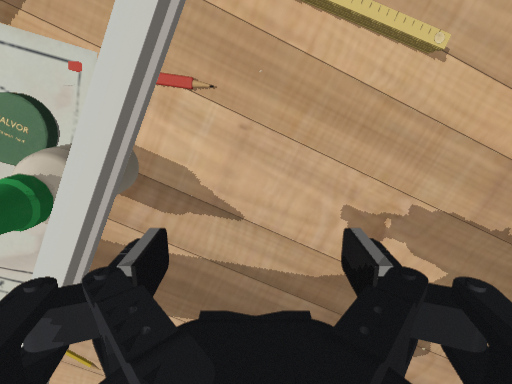

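The top view shows a dark curved rail (tenon at about 175,162, plain end at 275,190). There are three pucks: small (304,180), middle (343,188) and large (385,219). A grey overhead bar lies between the gripper and the work at about columns 440–470, so I'll measure its height. The middle puck at (343,188) is my candidate, and I'll check it in a close crop.

```bash
cat > h.py <<'E'
import numpy as np,cv2
from rig import *
def ray(n,u,v,p=None):
    p=p or camera_params(n);K,R,t=p['intrinsics'],np.array(p['R']),np.array(p['t'])
    d=R.T@np.linalg.solve(K,[u,v,1.]);return -R.T@t,d/np.linalg.norm(d)
def onz(n,u,v,z,p=None):
    c,d=ray(n,u,v,p);return c+d*(z-c[2])/d[2]
def proj(n,X,p=None):
    p=p or camera_params(n);x=p['intrinsics']@(p['R']@np.array(X,float)+p['t']);return x[:2]/x[2]
E
python3 - <<'E'
from h import *
t=cv2.imread('pics/top0.png');s=cv2.imread('pics/scene0.png')
cv2.imwrite('pics/t_crop.png',cv2.resize(t[140:290,150:420],None,fx=2.9,fy=2.9,interpolation=2))
cv2.imwrite('pics/s_crop.png',cv2.resize(s[150:300,150:400],None,fx=3,fy=3,interpolation=2))
cv2.imwrite('pics/t_bar.png',cv2.resize(t[60:384,380:512],None,fx=1.8,fy=1.8))
E
```

```text
(no output)
```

View pics/t_crop.png

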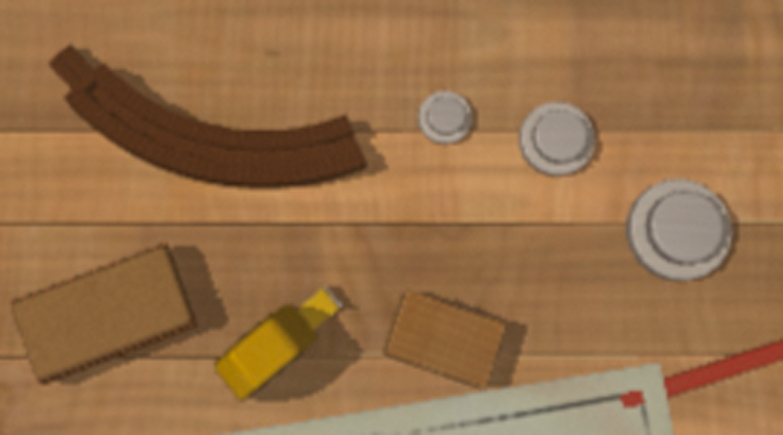

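View pics/s_crop.png

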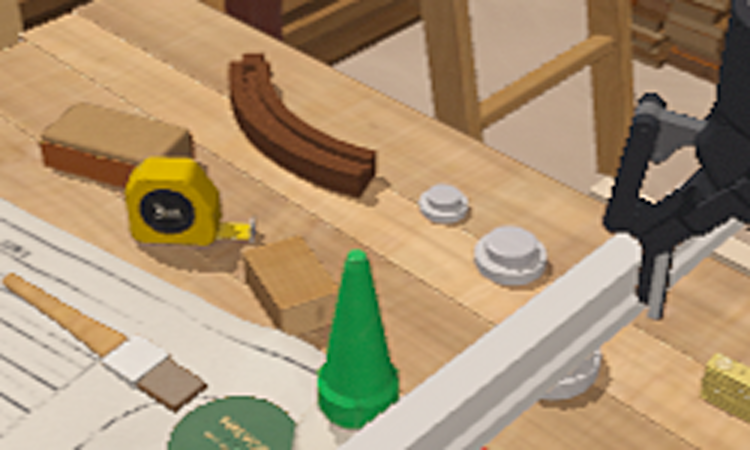

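View pics/t_bar.png

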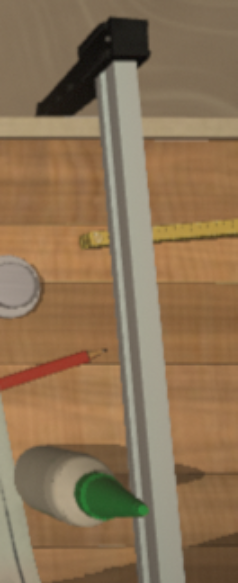

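Run:
```python
from h import *
for n in('scene','top'):print(n,ray(n,0,0)[0].round())
def plane(n,a,b):
    c,d=ray(n,*a);_,e=ray(n,*b);k=np.cross(d,e);k/=np.linalg.norm(k);return k,k@c
def line(A,B):
    d=np.cross(A[0],B[0]);print(d/np.linalg.norm(d))
    for x in(300,450,600,750): print(x,np.linalg.solve(np.array([A[0],B[0],[1,0,0]]),[A[1],B[1],x]).round())
T=plane('top',(440,96),(463.3,383.9));S=plane('scene',(358,228),(263,300));line(T,S)
Tr=plane('top',(434,96),(459.4,383.9));line(Tr,S)
# wrist: left edge approx (117,0)-(40,270) ; right (185,0)-(80,280)
W=plane('wrist',(117,0),(35,280));line(T,W)
W=plane('wrist',(165,0),(66,280));line(plane('top',(455.6,96),(482.2,383.9)),W)
im=cv2.imread('pics/top0.png');hsv=cv2.cvtColor(im,cv2.COLOR_BGR2HSV)
# pucks: low saturation
m=((hsv[...,1]<60)&(hsv[...,2]>90)).astype('uint8');m[:150]=0;m[240:]=0;m[:,:280]=0;m[:,412:]=0
n,l,st,ce=cv2.connectedComponentsWithStats(m)
for i in range(1,n):
  if st[i,4]>60:
    c=cv2.minEnclosingCircle(np.argwhere(l==i)[:,::-1].astype('float32').reshape(-1,1,2))
    P=onz('top',*ce[i],6);Q=onz('top',ce[i][0]+c[1],ce[i][1],6);print(ce[i],c,P,2*np.linalg.norm(P-Q))
print(np.median(im[165:175,180:186].reshape(-1,3),0))
```

```text
scene [-111. -820.  621.]
top [ 324. -170.  932.]
[ 0.99996638 -0.00806709 -0.0014692 ]
300 [ 300. -526.  170.]
450 [ 450. -527.  169.]
600 [ 600. -529.  169.]
750 [ 750. -530.  169.]
[ 0.99994697 -0.00244108 -0.01000505]
300 [ 300. -521.  162.]
450 [ 450. -522.  161.]
600 [ 600. -522.  159.]
750 [ 750. -522.  158.]
[0.99983471 0.0011038  0.01814765]
300 [ 300. -525.  171.]
450 [ 450. -525.  174.]
600 [ 600. -525.  177.]
750 [ 750. -525.  179.]
[ 0.99994308 -0.00726473 -0.00781357]
300 [ 300. -553.  178.]
450 [ 450. -554.  177.]
600 [ 600. -555.  176.]
750 [ 750. -556.  174.]
[302.98353909 180.04938272] ((302.9347839355469, 180.19564819335938), 8.799752235412598) [ 527.00180253 -287.68800217    6.        ] 38.568503446219616
[341.52795031 187.4389234 ] ((341.5477600097656, 187.71656799316406), 12.568317413330078) [ 510.42380998 -371.55799633    6.        ] 55.049006342999625
[383.88198103 218.93045311] ((383.875, 219.25), 17.890827178955078) [ 441.07428854 -460.27826559    6.        ] 77.50570515848
[27.  50.  83.5]
```

```bash
cat >> h.py <<'E'
def fitcirc(P):
    A=np.c_[2*P,np.ones(len(P))];s=np.linalg.lstsq(A,(P**2).sum(1),rcond=None)[0];return s[:2],np.sqrt(s[2]+s[:2]@s[:2])
def tool(dw,q):  # world shift -> tool axes
    from scipy.spatial.transform import Rotation as Ro
    return Ro.from_quat([q[1],q[2],q[3],q[0]]).inv().apply(dw)
E
python3 - <<'E'
from h import *
s=sense();C=ray('wrist',0,0)[0];print('cam',C, 'tool frame off',tool(C-s['tcp_pos'],s['ee_rot']), 'axis',tool(ray('wrist',254,184)[1],s['ee_rot']))
im=cv2.imread('pics/top0.png')
m=((im[...,2]<130)&(im[...,0]<45)).astype('uint8');m[:150]=0;m[210:]=0;m[:,:160]=0;m[:,282:]=0
cv2.imwrite('pics/m0.png',cv2.resize(m[140:220,150:300]*255,None,fx=4,fy=4,interpolation=0))
n,l,st,ce=cv2.connectedComponentsWithStats(m);i=1+np.argmax(st[1:,4]);print(st[i],ce[i])
q=np.argwhere(l==i)[:,::-1]
W=np.array([onz('top',*p,24)[:2] for p in q]);print(W.min(0),W.max(0))
# approx centre line by circle fit to all mask pixels
print(fitcirc(W))
E
```

```text
cam [ 368.17429607 -628.07617964  373.31229532] tool frame off [ 1.09198614e-01 -6.71816231e+01 -1.42738148e+02] axis [-0.00228744  0.26314789  0.9647528 ]
[ 167  156  110   49 2180] [220.60917431 186.3706422 ]
[ 471.230221   -227.03510329] [576.41679006   6.88742828]
(array([ 582.16438257, -127.9987416 ]), np.float64(101.28938344070794))
```

View pics/m0.png

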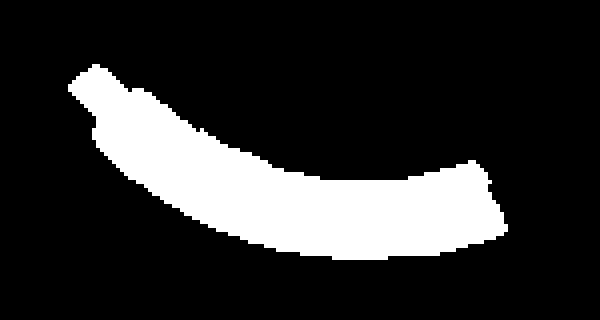

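>>> servo_tool:
  steps: [0, 0, -25, 0, 0, 0, 0, -28, -41, -25, 0, 0, 0, 0, -56, -82, -25, 0, 0, 0, 0, -84, -123, -25, 0, 0, 0, 0, -112, -164, -25, 0, 0, 0, 0, -140, -206, -25, 0, 0, 0, 0, -167, -247, -25, 0, 0, 0, 0, -167, -247, -25, 0, 0, 0, 0]

```text
clock: 1.15
tcp_pos: [463.0, -396.4, 256.2]
ee_rot: [-0.001, 0.846, -0.534, -0.0]
contact_force: [0.1, 0.9, 0.3]
width: -0.002
```

```bash
cat > w.py <<'E'
import sys,pickle
from h import *
s=sense();print(s['clock'],s['tcp_pos'].round(1),np.round(s['ee_rot'],4),s['width'],s['joint_vel'].max(),np.round(s['contact_force'],1),np.round(s['joint_pos'],2))
p=camera_params('wrist');im=grab_frame('wrist');n=sys.argv[1]
cv2.imwrite(f'pics/{n}.png',im[...,::-1]);pickle.dump((p,s),open(f'{n}.pkl','wb'))
E
python3 w.py w1
```

```text
1.15 [ 463.  -396.4  256.2] [-1.000e-03  8.456e-01 -5.338e-01 -1.000e-04] -0.0022340572754817583 0.06254917468655319 [0.1 0.9 0.3] [ 0.64  0.43 -0.03  1.85  0.01  0.86 -0.53]
```

View pics/w1.png

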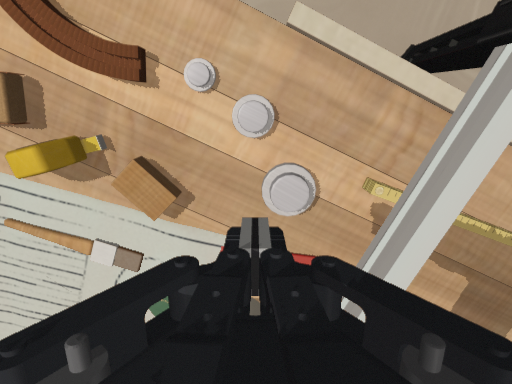

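The wrist view shows the small (200,74), middle (253,116) and large (289,189) pucks, with the rail's plain end at (140,65). Next I'll measure the middle puck's top and view it in close crop.

Run:
```python
from h import *;import pickle
p,s=pickle.load(open('w1.pkl','rb'))
im=cv2.imread('pics/w1.png');cv2.imwrite('pics/w1c.png',cv2.resize(im[86:146,216:296],None,fx=8,fy=8,interpolation=2))
hsv=cv2.cvtColor(im,cv2.COLOR_BGR2HSV);m=((hsv[...,1]<60)&(hsv[...,2]>80)).astype('uint8');m[:45]=0;m[160:]=0;m[:,:180]=0;m[:,282:]=0
n,l,st,ce=cv2.connectedComponentsWithStats(m)
for i in range(1,n):
  if st[i,4]>200:
    c,_=cv2.findContours((l==i).astype('uint8'),0,1);c=c[0][:,0]
    print(ce[i],st[i],fitcirc(np.array([onz('wrist',*q,8,p)[:2] for q in c])))
# top image
im=cv2.imread('pics/top0.png');cv2.imwrite('pics/t0c.png',cv2.resize(im[168:208,318:368],None,fx=12,fy=12,interpolation=2))
print('top proj of est', proj('top',(510.4,-371.6,23)))
```

```text
[199.18566392  74.35017626] [183  58  33  34 851] (array([ 527.16456839, -287.57030313]), np.float64(19.697871285115497))
[252.73346967 115.51601909] [ 232   94   43   44 1467] (array([ 510.26407837, -370.8046912 ]), np.float64(27.442106084170135))
top proj of est [343.20438925 185.88217518]
```

View pics/w1c.png

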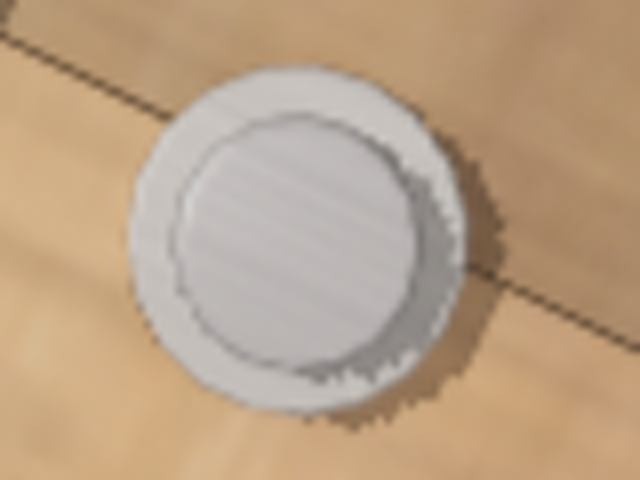

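View pics/t0c.png

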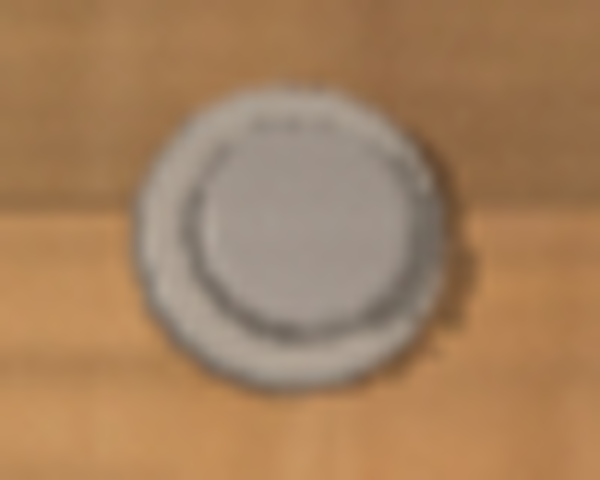

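>>> servo_tool:
  steps: [0, -15, 25, 0, 0, 0, 0, -1, -30, 55, 0, 0, 0, 0, -2, -45, 90, 0, 0, 0, 0, -2.5, -53.5, 125, 0, 0, 0, 0, -2.5, -53.5, 160, 0, 0, 0, 0, -2.5, -53.5, 185, 0, 0, 0, 0, -2.5, -53.5, 200, 0, 0, 0, 0, -2.5, -53.5, 200, 0, 0, 0, 0]

```text
clock: 2.2
tcp_pos: [506.7, -376.4, 55.4]
ee_rot: [0.0, 0.843, -0.537, -0.001]
contact_force: [1.0, -0.1, 1.3]
width: -0.003
```

```bash
python3 w.py w2
```

```text
2.2 [ 506.7 -376.4   55.4] [ 2.000e-04  8.435e-01 -5.371e-01 -8.000e-04] -0.003010144288201958 0.01356531451749337 [ 1.  -0.1  1.3] [ 0.56  0.71 -0.02  1.94  0.03  0.49 -0.62]
```

View pics/w2.png

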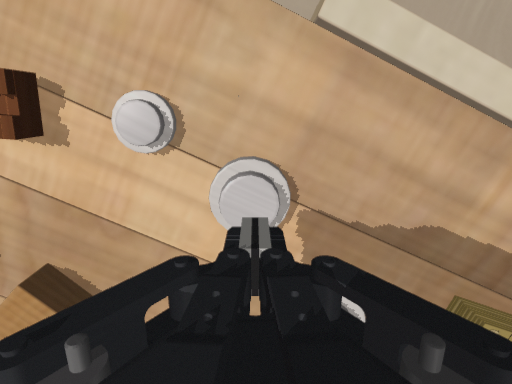

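The disc centre is at about (248,200), just up and left of the tips, which agrees with a 5 mm correction.

>>> servo_tool:
  steps: [-3, -4.2, 8, 0, 0, 0, 0, -3, -4.2, 15, 0, 0, 0, 0, -3, -4.2, 20, 0, 0, 0, 0, -3, -4.2, 24, 0, 0, 0, 0, -3, -4.2, 27, 0, 0, 0, 0, -3, -4.2, 29, 0, 0, 0, 0, -3, -4.2, 29, 0, 0, 0, 0, -3, -4.2, 29, 0, 0, 0, 0]

```text
clock: 3.25
tcp_pos: [510.2, -371.3, 27.4]
ee_rot: [0.0, 0.844, -0.537, 0.0]
contact_force: [-0.1, 0.7, -0.4]
width: -0.002
```

>>> servo_tool:
  steps: [0, 0, 2, 0, 0, 0, 0, 0, 0, 4, 0, 0, 0, 0, 0, 0, 5.5, 0, 0, 0, 0, 0, 0, 7, 0, 0, 0, 0, 0, 0, 8, 0, 0, 0, 0, 0, 0, 9, 0, 0, 0, 0, 0, 0, 9, 0, 0, 0, 0, 0, 0, 9, 0, 0, 0, 0]

```text
clock: 4.25
tcp_pos: [510.2, -371.3, 18.4]
ee_rot: [0.0, 0.844, -0.537, 0.0]
contact_force: [-1.6, 1.2, 4.5]
width: -0.001
```

```bash
python3 w.py w3
python3 - <<'E'
import cv2
from rig import *
cv2.imwrite('pics/s3.png',cv2.resize(grab_frame('scene')[190:290,260:400,::-1],None,fx=5,fy=5,interpolation=2))
print(sense()['contact_force'])
E
```

```text
4.25 [ 510.2 -371.3   18.4] [ 0.      0.8438 -0.5367  0.    ] -0.001374249148692784 0.000613263461478904 [-1.6  1.2  4.5] [ 0.55  0.77 -0.02  1.96  0.04  0.42 -0.63]
[-0.15068963  0.07547419  5.52502844]
```

View pics/s3.png

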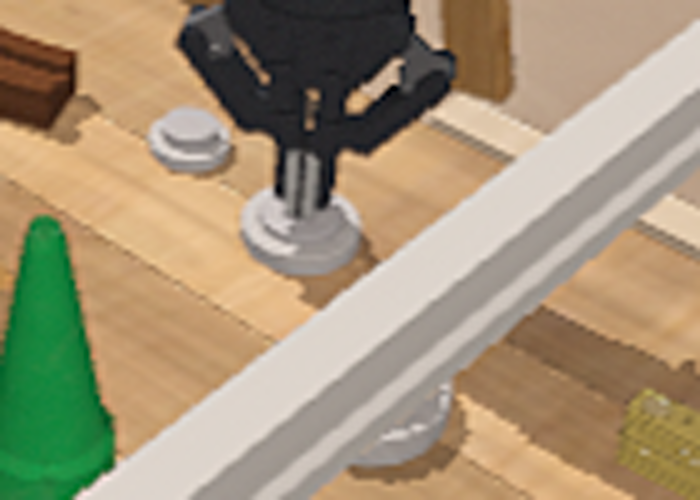

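Force is 4.5–5.5 N at 4.6 mm down, so it is pressed without bottoming out. Releasing straight up.

>>> servo_tool:
  steps: [0, 0, -2, 0, 0, 0, 0, 0, 0, -5, 0, 0, 0, 0, 0, 0, -10, 0, 0, 0, 0, 0, 0, -20, 0, 0, 0, 0, 0, 0, -45, 0, 0, 0, 0, 0, 0, -80, 0, 0, 0, 0, 0, 0, -115, 0, 0, 0, 0, 0, 0, -150, 0, 0, 0, 0]

```text
clock: 5.35
tcp_pos: [510.0, -371.1, 170.0]
ee_rot: [0.0, 0.844, -0.537, 0.0]
contact_force: [0.9, -0.1, -0.4]
width: -0.002
```

>>> servo_tool:
  steps: [-30, -9, -25, 0, 0, 0, 0, -70, -21, -40, 0, 0, 0, 0, -115, -35, -40, 0, 0, 0, 0, -160, -49, -40, 0, 0, 0, 0, -205, -62, -40, 0, 0, 0, 0, -238, -73, -40, 0, 0, 0, 0, -238, -73, -40, 0, 0, 0, 0, -238, -73, -40, 0, 0, 0, 0]

```text
clock: 6.35
tcp_pos: [475.5, -125.3, 208.7]
ee_rot: [0.0, 0.844, -0.537, 0.0]
contact_force: [-0.1, -0.6, -0.7]
width: -0.004
```

```bash
python3 w.py w4
```

```text
6.35 [ 475.5 -125.3  208.7] [ 0.000e+00  8.438e-01 -5.367e-01  4.000e-04] -0.003588248109684286 0.015740626999997637 [-0.1 -0.6 -0.7] [ 0.17  0.35 -0.04  2.15  0.02  0.64 -1.02]
```

View pics/w4.png

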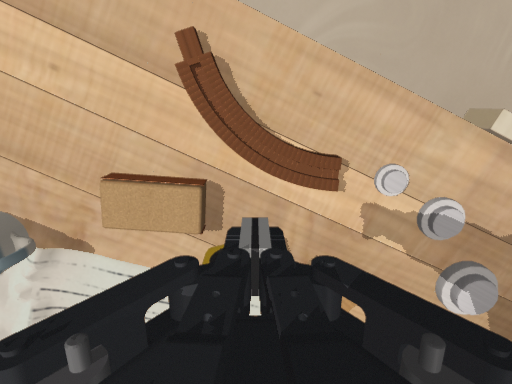

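Run:
```python
from h import *
im=cv2.imread('pics/w4.png');cv2.imwrite('pics/w4c.png',cv2.resize(im[20:200,165:355],None,fx=3.3,fy=3.3,interpolation=2))
cv2.imwrite('pics/w4d.png',cv2.resize(im[140:200,280:350],None,fx=9,fy=9,interpolation=2))
cv2.imwrite('pics/w4e.png',cv2.resize(im[20:90,165:245],None,fx=8,fy=8,interpolation=2))
```

```text
(no output)
```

View pics/w4c.png

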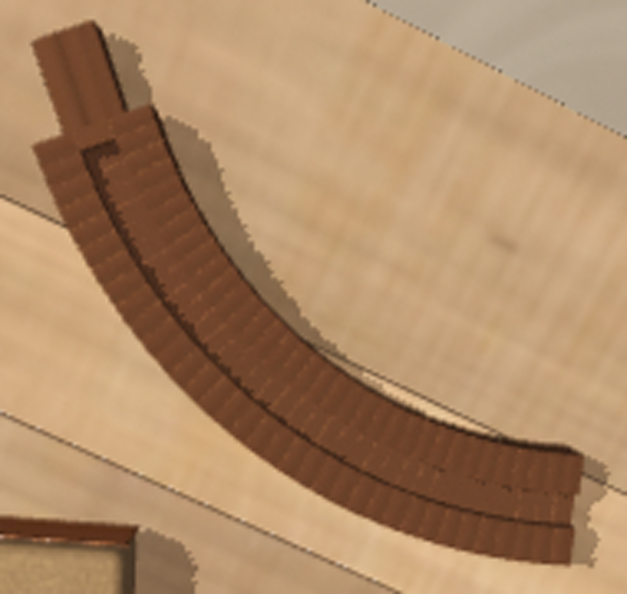

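View pics/w4d.png

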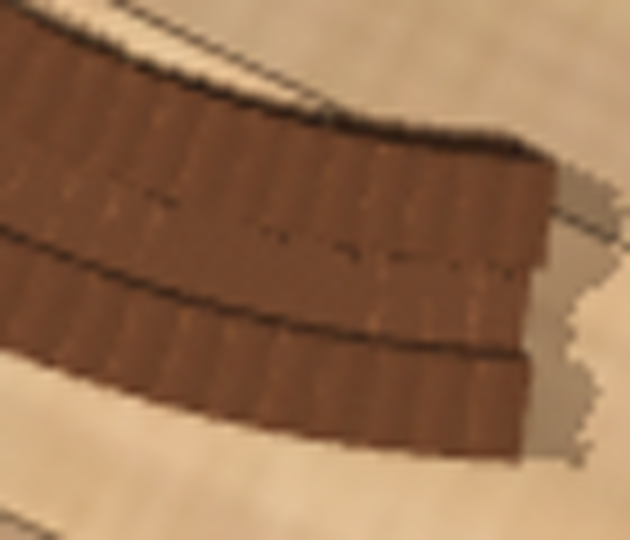

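View pics/w4e.png

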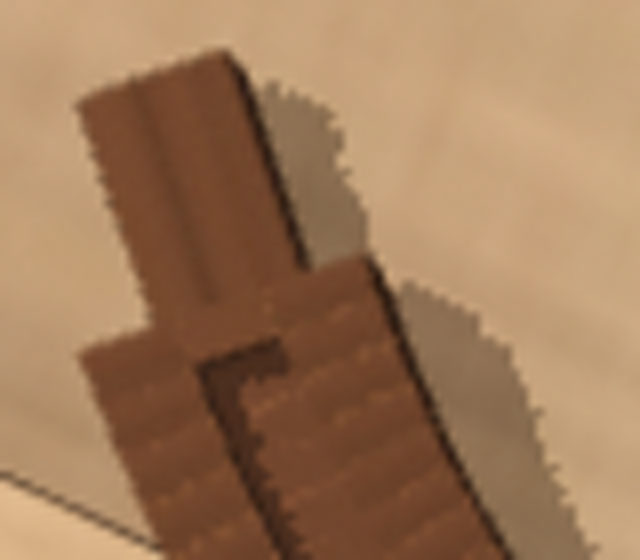

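Run:
```python
from h import *;import pickle
from scipy.optimize import least_squares
p,s=pickle.load(open('w4.pkl','rb'))
G=lambda u,v:onz('wrist',u-.5+.5,v,24,p)[:2]
so,si,pi,po=[G(*q) for q in((175,64.4),(211.2,52.2),(341.3,157.6),(337.8,191.1))]
print(so,si,pi,po,'w',np.linalg.norm(so-si),np.linalg.norm(pi-po))
im=cv2.imread('pics/w4.png')
m=((im[...,2]<150)&(im[...,2]>75)&(im[...,2].astype(int)-im[...,0]>35)&(im[...,0]<62)).astype('uint8');m[200:]=0;m[:,:160]=0;m[:,360:]=0
m=cv2.morphologyEx(m,cv2.MORPH_CLOSE,np.ones((3,3)))
n,l,st,ce=cv2.connectedComponentsWithStats(m);i=1+np.argmax(st[1:,4]);m=(l==i).astype('uint8')
cv2.imwrite('pics/m4.png',cv2.resize(m[15:200,160:360]*255,None,fx=3,fy=3,interpolation=0))
# chord geometry -> initial centre
mid=(so+si+pi+po)/4
sm=(so+si)/2;pm=(pi+po)/2;ch=pm-sm;print('chord',np.linalg.norm(ch),'exp',2*180*np.sin(np.radians(35)))
nrm=np.array([-ch[1],ch[0]])/np.linalg.norm(ch)
if nrm@((si-so))<0:nrm=-nrm
c0=(sm+pm)/2+nrm*180*np.cos(np.radians(35));print('c from ends',c0)
c,_=cv2.findContours(m,0,1);c=max(c,key=len)[:,0]
# contour pixel centres sit half a pixel inside
W=np.array([G(*q) for q in c]);d=W-c0;r=np.hypot(*d.T);a=np.arctan2(d[:,1],d[:,0])
a0=np.arctan2(*(sm-c0)[::-1]);a1=np.arctan2(*(pm-c0)[::-1])
da=lambda a:(a-a0+np.pi)%(2*np.pi)-np.pi
tot=da(a1);f=da(a)/tot;print('deg',np.degrees(tot))
ok=(f>.06)&(f<.94);o=W[ok&(r>190)&(r<210)];n_=W[ok&(r<172)&(r>150)];print(len(o),len(n_),fitcirc(o),fitcirc(n_))
h=.58
res=lambda c:np.r_[np.hypot(*(o-c).T)-(200-h),np.hypot(*(n_-c).T)-(160+h)]
R=least_squares(res,c0,loss='soft_l1');c1=R.x;print('c fit',c1,np.abs(res(c1)).mean(),res(c1)[:len(o)].mean(),res(c1)[len(o):].mean())
cc=c1
for q in(sm,pm):
  print('end radius',np.linalg.norm(q-cc))
a0=np.arctan2(*(sm-cc)[::-1]);tot=da(np.arctan2(*(pm-cc)[::-1]));print('deg',np.degrees(tot))
# symmetric 70deg
am=a0+tot/2;sg=np.sign(tot);pts=[]
for k in range(7):
  t=am+sg*(k-3)*np.radians(58/2/3*1.0)*1.0 if 0 else am+sg*(k-3)*31.35/180
  pts.append(cc+180*np.array([np.cos(t),np.sin(t)]))
pts=np.array(pts);print(pts.round(1))
v=im.copy()
big=cv2.resize(v,None,fx=3,fy=3,interpolation=2)
for q in pts:
  u=proj('wrist',[*q,24],p);cv2.circle(big,tuple(((u+.5)*3-.5).round().astype(int)),3,(0,255,0),-1)
cv2.imwrite('pics/w4pts.png',big[45:600,480:1080])
np.save('pts.npy',pts)
# top camera crosscheck
t=cv2.imread('pics/top0.png');big=cv2.resize(t,None,fx=5,fy=5,interpolation=2)
for q in pts:
  u=proj('top',[*q,24]);cv2.circle(big,tuple(((u+.5)*5-.5).round().astype(int)),3,(0,255,0),-1)
cv2.imwrite('pics/toppts.png',big[740:1050,800:1430])
```

```text
[538.24660706  -3.48484719] [565.34915251 -33.38476329] [ 525.97147599 -211.20090874] [ 489.38116395 -227.24490367] w 40.35533362589076 39.95323151218474
chord 205.57863101540283 exp 206.48751708637658
c from ends [ 673.74855117 -150.47420638]
deg 69.76266989536367
165 143 (array([ 673.12814532, -149.29230366]), np.float64(198.29644288835382)) (array([ 672.48612055, -149.25746962]), np.float64(157.5496158382363))
c fit [ 674.80312196 -149.78060768] 0.681015431359642 0.528202461794466 -0.7795040176240979
end radius 179.95001923370134
end radius 180.9795589844046
deg 69.44135316489236
[[ 541.2  -29.1]
 [ 522.3  -54.1]
 [ 508.1  -82. ]
 [ 498.8 -111.9]
 [ 494.9 -142.9]
 [ 496.5 -174.2]
 [ 503.4 -204.7]]
```

View pics/w4pts.png

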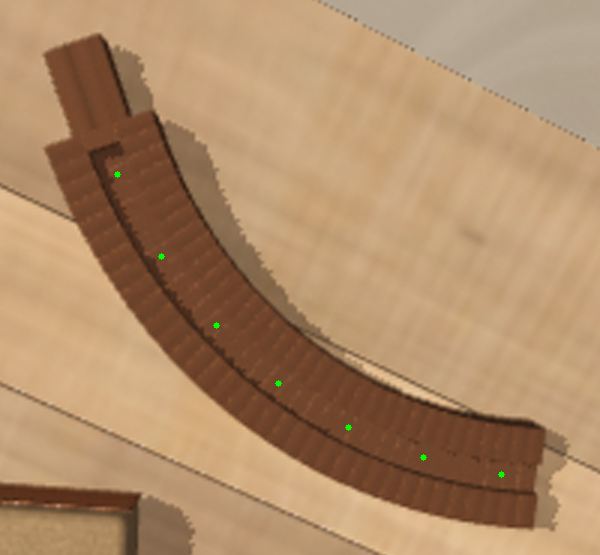

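View pics/toppts.png

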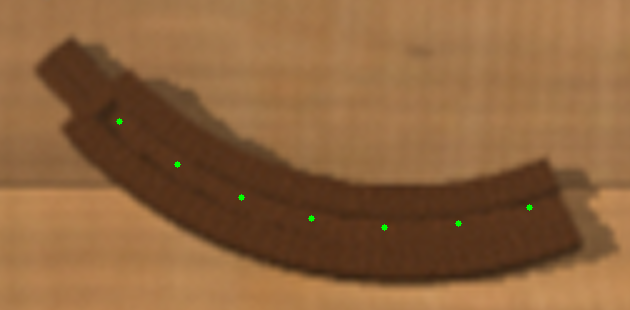

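The points sit about 2 mm toward the hollow side in the wrist view, because the mask took in some of the dark inner wall. I'll refit using the outer edge and the end corners only.

Run:
```python
from h import *;import pickle
from scipy.optimize import least_squares
p,s=pickle.load(open('w4.pkl','rb'))
im=cv2.imread('pics/w4.png');g=cv2.GaussianBlur(im,(0,0),.6).astype(float)
c=np.array([673.7,-150.5]);am0=np.radians(0)
sm=np.array([551.8,-18.4]);pm=np.array([507.7,-219.2])
a0=np.arctan2(*(sm-c)[::-1]);a1=np.arctan2(*(pm-c)[::-1]);tot=(a1-a0+np.pi)%(2*np.pi)-np.pi
rs=np.arange(150,212,.25)
O=[];D=[];I=[]
for f in np.linspace(.08,.92,40):
  t=a0+f*tot;e=np.array([np.cos(t),np.sin(t)])
  px=np.array([proj('wrist',[*(c+r*e),24],p) for r in rs],'float32').reshape(1,-1,2)
  pr=cv2.remap(im,px,None,cv2.INTER_LINEAR)[0].astype(float)
  red=pr[:,2];blue=pr[:,0]
  k=(rs>192);gr=np.gradient(blue);O.append(c+e*rs[k][np.argmax(gr[k])])
  k=(rs>180)&(rs<193);j=np.argmin(red[k]);D.append((f,rs[k][j]))
  k=(rs<172);j=np.argmin(red[k]);I.append(rs[k][j])
O=np.array(O);print('dark groove wall r',[round(d[1],1) for d in D][::3]);print('inner dark r',np.round(I,1)[::3])
res=lambda c:np.hypot(*(O-c).T)-200
R=least_squares(res,c,loss='soft_l1');print(R.x,np.abs(R.fun).mean(),fitcirc(O))
cc=(R.x+c)/2
a0=np.arctan2(*(sm-cc)[::-1]);a1=np.arctan2(*(pm-cc)[::-1]);tot=(a1-a0+np.pi)%(2*np.pi)-np.pi
print(np.degrees(tot),np.linalg.norm(sm-cc),np.linalg.norm(pm-cc),cc)
am=a0+tot/2
pts=np.array([cc+180*np.array([np.cos(t),np.sin(t)]) for t in am+np.sign(tot)*(np.arange(7)-3)*31.3/180]);print(pts.round(1));np.save('pts.npy',pts)
q=[0,.8438,-.5367,0]
print(tool(np.c_[pts,np.full(7,0)]-[475.5,-125.3,0],q).round(1))
big=cv2.resize(im,None,fx=3,fy=3,interpolation=2)
for z in pts:
  u=proj('wrist',[*z,24],p);cv2.circle(big,tuple(((u+.5)*3-.5).round().astype(int)),3,(0,255,0),-1)
cv2.imwrite('pics/w4pts2.png',big[45:600,480:1080])
```

```text
dark groove wall r [np.float64(185.8), np.float64(185.2), np.float64(185.2), np.float64(185.0), np.float64(185.2), np.float64(185.5), np.float64(185.5), np.float64(185.0), np.float64(185.0), np.float64(185.0), np.float64(185.0), np.float64(185.2), np.float64(185.0), np.float64(185.5)]
inner dark r [159.5 159.8 160.  159.8 160.  159.8 159.5 160.  159.8 159.2 159.8 159.
 158.2 158.2]
[ 673.95830967 -149.63664929] 0.17857152174178595 (array([ 674.91080295, -149.83225902]), np.float64(200.93182905618247))
69.76965440768268 179.52064601116155 179.93911365624976 [ 673.82915483 -150.06832464]
[[ 540.4  -29.2]
 [ 521.5  -54.1]
 [ 507.2  -81.9]
 [ 498.  -111.8]
 [ 494.  -142.8]
 [ 495.4 -174. ]
 [ 502.3 -204.5]]
[[-59.5 -99.6   0. ]
 [-45.  -71.9   0. ]
 [-25.9 -47.1   0. ]
 [ -2.8 -26.1   0. ]
 [ 23.6  -9.3   0. ]
 [ 52.5   2.6   0. ]
 [ 83.1   9.3   0. ]]
```

View pics/w4pts2.png

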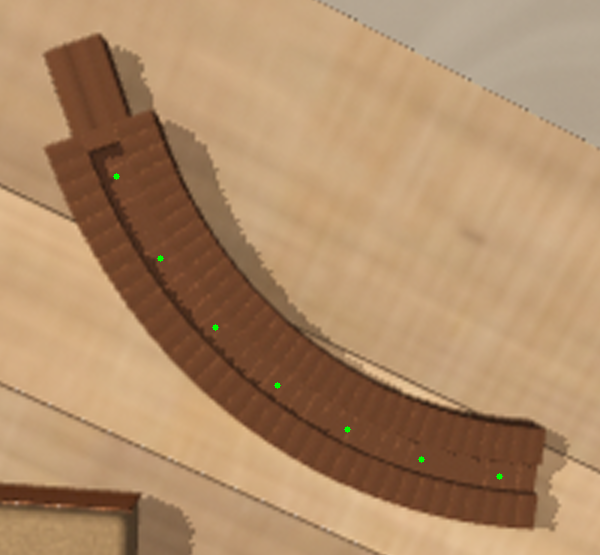

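Outer edge, dark groove wall (r≈185–186) and inner edge now agree to within about 1 mm, and both views put the points mid-groove. Moving above groove0.

>>> servo_tool:
  steps: [-15, -25, 15, 0, 0, 0, 0, -30, -50, 40, 0, 0, 0, 0, -45, -75, 65, 0, 0, 0, 0, -59.5, -99.6, 90, 0, 0, 0, 0, -59.5, -99.6, 115, 0, 0, 0, 0, -59.5, -99.6, 132, 0, 0, 0, 0, -59.5, -99.6, 139, 0, 0, 0, 0, -59.5, -99.6, 139, 0, 0, 0, 0]

```text
clock: 7.4
tcp_pos: [540.4, -29.4, 69.1]
ee_rot: [0.0, 0.843, -0.537, -0.0]
contact_force: [-0.5, 0.0, 0.5]
width: 0.003
```

>>> servo_tool:
  steps: [0, 0, 8, 0, 0, 0, 0, 0, 0, 16, 0, 0, 0, 0, 0, 0, 23, 0, 0, 0, 0, 0, 0, 28, 0, 0, 0, 0, 0, 0, 32, 0, 0, 0, 0, 0, 0, 34, 0, 0, 0, 0, 0, 0, 35, 0, 0, 0, 0, 0, 0, 35, 0, 0, 0, 0]

```text
clock: 8.4
tcp_pos: [540.4, -28.6, 34.3]
ee_rot: [0.0, 0.844, -0.537, 0.0]
contact_force: [0.5, -0.4, 0.2]
width: 0.001
```

```bash
python3 w.py w5;python3 - <<'E'
from h import *
cv2.imwrite('pics/s5.png',cv2.resize(grab_frame('scene')[120:240,190:320,::-1],None,fx=5,fy=5,interpolation=2))
s=sense();pts=np.load('pts.npy');print((tool(np.c_[pts,np.full(7,34)]-s['tcp_pos'],s['ee_rot'])).round(1))
E
```

```text
8.4 [540.4 -28.6  34.3] [ 0.      0.8438 -0.5367  0.    ] 0.0012269873717622632 0.0015464904472982618 [ 0.5 -0.4  0.2] [-0.04  0.69 -0.02  2.16  0.05  0.3  -1.23]
[[  0.5   0.3   0.4]
 [ 15.   27.9   0.4]
 [ 34.1  52.7   0.4]
 [ 57.2  73.7   0.4]
 [ 83.6  90.5   0.4]
 [112.5 102.4   0.4]
 [143.1 109.2   0.4]]
```

View pics/s5.png

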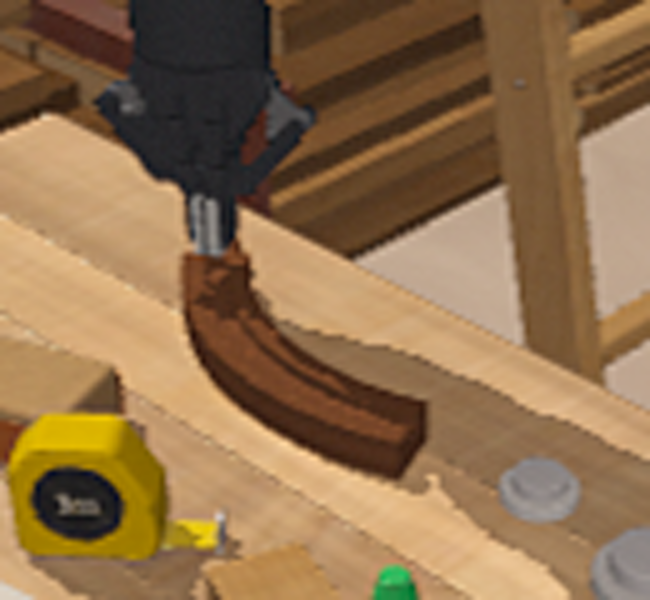

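View pics/w5.png

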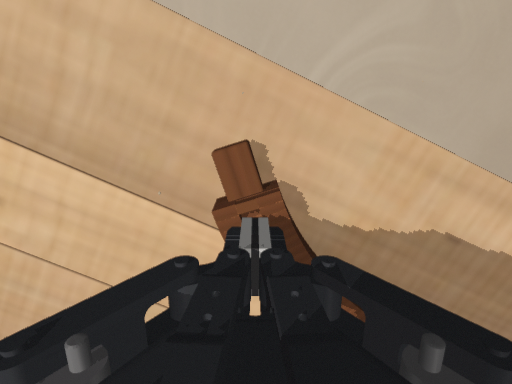

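Tips hover at groove0 (z 34.3, no contact), with tenon and groove end ahead of them at about (255,190). Next I'll work out the arc points at fine pitch.

Run:
```python
from h import *
pts=np.load('pts.npy');cc=np.array([673.83,-150.07])
a=np.unwrap(np.arctan2(pts[:,1]-cc[1],pts[:,0]-cc[0]));t=np.linspace(a[0],a[-1],25)
P=np.c_[cc[0]+180*np.cos(t),cc[1]+180*np.sin(t),np.full(25,34)]
q=[0,.8438,-.5367,0]
T=tool(P-[540.4,-29.0,34],q)
for k in range(3):print((T[1+8*k:9+8*k]-(T[8*k] if k else 0))[:,:2].round(1).tolist())
```

```text
[[3.4, 7.2], [6.9, 14.2], [10.7, 21.0], [14.7, 27.7], [19.1, 34.2], [23.8, 40.5], [28.7, 46.6], [33.9, 52.5]]
[[5.4, 5.6], [11.1, 11.0], [17.0, 16.2], [23.1, 21.1], [29.4, 25.7], [35.9, 30.0], [42.6, 34.1], [49.5, 37.8]]
[[7.0, 3.5], [14.2, 6.6], [21.5, 9.4], [28.9, 11.9], [36.4, 14.1], [44.0, 16.0], [51.7, 17.5], [59.4, 18.7]]
```

>>> servo_tool:
  steps: [3.4, 7.2, 0, 0, 0, 0, 0, 6.9, 14.2, 0, 0, 0, 0, 0, 10.7, 21, 0, 0, 0, 0, 0, 14.7, 27.7, 0, 0, 0, 0, 0, 19.1, 34.2, 0, 0, 0, 0, 0, 23.8, 40.5, 0, 0, 0, 0, 0, 28.7, 46.6, 0, 0, 0, 0, 0, 33.9, 52.5, 0, 0, 0, 0, 0]

```text
clock: 9.5
tcp_pos: [507.0, -82.1, 34.2]
ee_rot: [0.0, 0.844, -0.537, -0.0]
contact_force: [-0.1, -0.1, 0.6]
width: 0.0
```

>>> servo_tool:
  steps: [5.4, 5.6, 0, 0, 0, 0, 0, 11.1, 11, 0, 0, 0, 0, 0, 17, 16.2, 0, 0, 0, 0, 0, 23.1, 21.1, 0, 0, 0, 0, 0, 29.4, 25.7, 0, 0, 0, 0, 0, 35.9, 30, 0, 0, 0, 0, 0, 42.6, 34.1, 0, 0, 0, 0, 0, 49.5, 37.8, 0, 0, 0, 0, 0]

```text
clock: 10.5
tcp_pos: [493.9, -142.9, 34.3]
ee_rot: [0.0, 0.844, -0.537, 0.0]
contact_force: [-0.1, -0.0, 0.1]
width: 0.001
```

>>> servo_tool:
  steps: [7, 3.5, 0, 0, 0, 0, 0, 14.2, 6.6, 0, 0, 0, 0, 0, 21.5, 9.4, 0, 0, 0, 0, 0, 28.9, 11.9, 0, 0, 0, 0, 0, 36.4, 14.1, 0, 0, 0, 0, 0, 44, 16, 0, 0, 0, 0, 0, 51.7, 17.5, 0, 0, 0, 0, 0, 59.4, 18.7, 0, 0, 0, 0, 0]

```text
clock: 11.5
tcp_pos: [502.3, -204.7, 34.3]
ee_rot: [0.0, 0.844, -0.537, -0.0]
contact_force: [-0.9, 0.4, 0.1]
width: 0.001
```

>>> servo_tool:
  steps: [0, 0, 0, 0, 0, 0, 0, 0, 0, 0, 0, 0, 0, 0, 0, 0, 0, 0, 0, 0, 0, 0, 0, -5, 0, 0, 0, 0, 0, 0, -20, 0, 0, 0, 0, 0, 0, -50, 0, 0, 0, 0, 0, 0, -85, 0, 0, 0, 0, 0, 0, -120, 0, 0, 0, 0]

```text
clock: 12.5
tcp_pos: [502.1, -204.1, 156.4]
ee_rot: [-0.0, 0.844, -0.537, 0.0]
contact_force: [0.8, -0.7, -0.4]
width: 0.002
```

>>> servo_tool:
  steps: [0, 0, -25, 0, 0, 0, 0, 0, 0, -50, 0, 0, 0, 0, 0, 0, -65, 0, 0, 0, 0, 0, 0, -65, 0, 0, 0, 0, 0, 0, -65, 0, 0, 0, 0, 0, 0, -65, 0, 0, 0, 0, 0, 0, -65, 0, 0, 0, 0, 0, 0, -65, 0, 0, 0, 0]

```text
clock: 13.5
tcp_pos: [502.1, -204.0, 218.9]
ee_rot: [0.0, 0.844, -0.537, -0.0]
contact_force: [-1.2, -0.2, 0.1]
width: 0.0
```

```bash
python3 w.py w6
python3 - <<'E'
from h import *
a=grab_frame('top')[...,::-1];b=cv2.imread('pics/top0.png');cv2.imwrite('pics/top6.png',a)
d=cv2.absdiff(a,b).max(2);print('diff>40 in work area',(d[150:280,150:420]>40).sum(), (d[150:210,160:285]>40).sum(),sense()['clock'])
E
```

```text
13.5 [ 502.1 -204.   218.9] [ 1.000e-04  8.438e-01 -5.366e-01 -4.000e-04] 0.00040419778241951673 0.000779565933365759 [-1.2 -0.2  0.1] [ 0.38  0.4  -0.14  2.03  0.08  0.72 -0.94]
diff>40 in work area 14294 4936 13.6
```

View pics/top6.png

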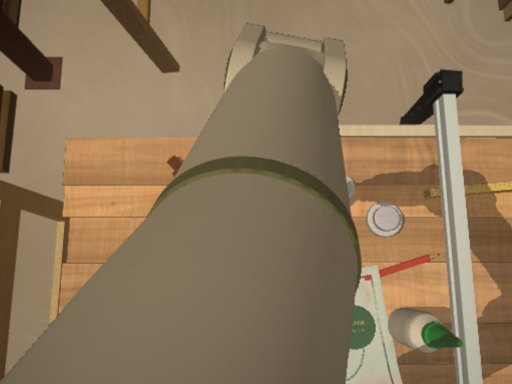

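View pics/w6.png

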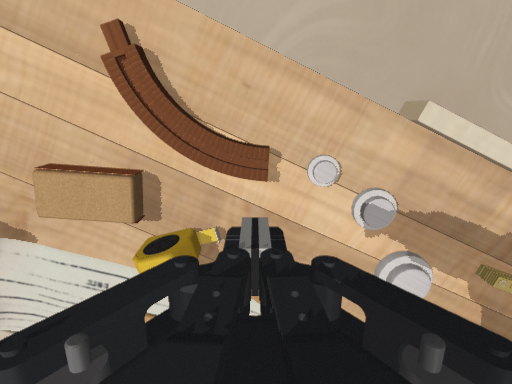

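The arm hides the rail in the top view, but the wrist view shows it whole, with the setter top up. I'll check numerically that it hasn't moved, then hand in.

Run:
```python
from h import *;import pickle
p,s=pickle.load(open('w6.pkl','rb'));im=cv2.imread('pics/w6.png')
big=cv2.resize(im,None,fx=3,fy=3,interpolation=2)
for z in((538.2,-3.5,24),(565.3,-33.4,24),(526,-211.2,24),(489.4,-227.2,24),(510.3,-371.2,23)):
  u=proj('wrist',z,p);print(u);cv2.circle(big,tuple(((u+.5)*3-.5).round().astype(int)),3,(0,255,0),-1)
cv2.imwrite('pics/w6c.png',big[40:640,290:1090])
```

```text
[100.45139001  56.16618299]
[135.02661651  44.17060262]
[268.88440896 147.9493517 ]
[267.58432618 181.03022073]
[379.01300765 213.63978472]
```

View pics/w6c.png

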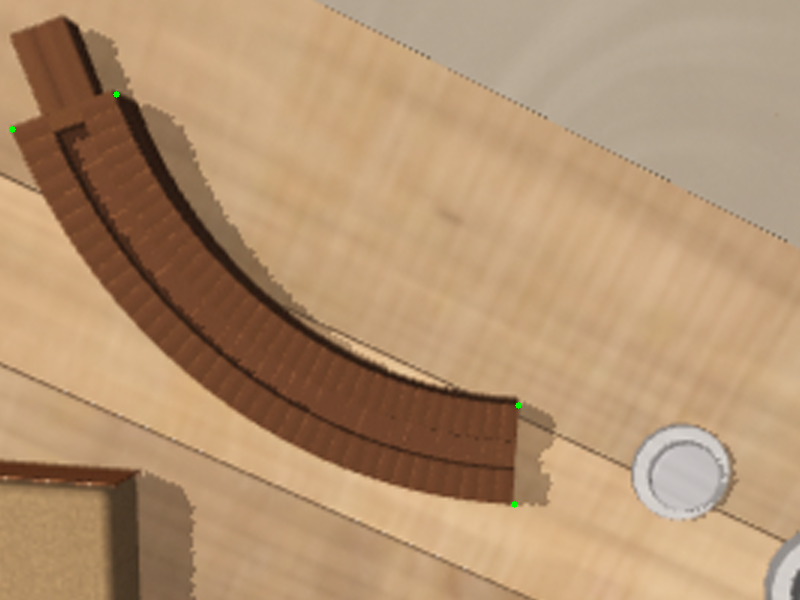

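The rail's corners fall where they were measured before the pass, so it hasn't moved.

```bash
python3 -c "
from rig import *
print(finish_job())"
```

```text
the job is handed in; nothing more can be done
None
```

The glue pass rehearsal is done and handed in at about 13.6 s of the 48 s allowed.

- **Touch-off:** I pressed the middle-sized height setter (housing measured 55 mm across) with the shut fingertips. It went down about 4.6 mm at about 5 N, and I let it come back up.
- **Pass:** With the gripper pointing straight down, I followed the groove from the tenon end to the plain end in one pass. The tips read z ≈ 34.2–34.3 mm, about 10 mm above the rail, at the four points where I had a reading. The force readings there stayed within noise, about 1 N or less.
- **End:** I lifted to z ≈ 219 mm, touching nothing.

**Last checks:** After the pass, the rail's corners were within about 1 pixel of where I measured them before it. The sanding block, tape measure and pucks look undisturbed in the wrist view, though I did not measure them. The final top view did not help, because the arm hid most of the rail and everything near it. The pad was not visible in either final view, so I did not check it at the end. The arm stayed clear of it on the planned path.

My first fit of the groove disagreed with the picture by about 2 mm. I refitted it from the rail's outer edge and end corners before the pass, and the edges then agreed to within about 1 mm.

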